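Transfer a row of reagent bottles to the other tray in reverse order

TASK

Move the four reagent bottles from the tray they stand on to the four seats of the empty tray, in reverse order: the bottle that was leftmost in its row (seen from the robot) becomes the rightmost in the new row, the second from the left becomes the second from the right, and so on. Stand each bottle upright in the middle of its black seat, setting it down without dropping it, never tip one over, and leave the tape roll, the timer and the small jar beside the trays where they are.

Things in the scene. Friction and masses are not known exactly. Their poses are not given: they have to be found in the camera images.
- bottle_jar: white jar with a wide black screw cap, 109 mm high. Body 62 mm across up to z = 88; cap 52 mm across, from z = 88 to 109 mm. Loose, 0.17 to 0.4 kg. Origin: centre of its underside, z up. Starts upright on one of the four seats of the source tray, in any order; it can be gripped by the cap from above, across the row.
- bottle_clear: clear glass bottle with amber contents and a narrow black screw cap, 120 mm high. Body 56 mm across, shoulder narrowing up to the neck; cap 28 mm across, from z = 102 to 120 mm. Loose, 0.17 to 0.4 kg. Origin: centre of its underside, z up. Starts upright on one of the four seats of the source tray, in any order; it can be gripped by the cap from above, across the row.
- bottle_amber: brown glass bottle with a narrow black screw cap, 140 mm high. Body 60 mm across, shoulder narrowing up to the neck; cap 30 mm across, from z = 119 to 140 mm. Loose, 0.17 to 0.4 kg. Origin: centre of its underside, z up. Starts upright on one of the four seats of the source tray, in any order; it can be gripped by the cap from above, across the row.
- bottle_white: white plastic bottle with a narrow white cap, 148 mm high. Body 62 mm across, shoulder narrowing up to z = 113, then a neck; cap 33 mm across, from z = 123 to 148 mm. Loose, 0.17 to 0.4 kg. Origin: centre of its underside, z up. Starts upright on one of the four seats of the source tray, in any order; it can be gripped by the cap from above, across the row.
- seat_jar: black rubber pad 70 x 70 x 4 mm fixed on the source tray, the one on which bottle_jar stands at the start; it marks the place that this bottle had in the row. Origin: centre of its underside, 10 mm above the worktop.
- seat_clear: black rubber pad 70 x 70 x 4 mm fixed on the source tray, the one on which bottle_clear stands at the start; it marks the place that this bottle had in the row. Origin: centre of its underside, 10 mm above the worktop.
- seat_amber: black rubber pad 70 x 70 x 4 mm fixed on the source tray, the one on which bottle_amber stands at the start; it marks the place that this bottle had in the row. Origin: centre of its underside, 10 mm above the worktop.
- seat_white: black rubber pad 70 x 70 x 4 mm fixed on the source tray, the one on which bottle_white stands at the start; it marks the place that this bottle had in the row. Origin: centre of its underside, 10 mm above the worktop.
- source_tray: The tray that holds the four bottles at the start: fixed aluminium tray, 94 mm (own x) by 324 mm (own y), 10 mm thick, ends turned up to 22 mm. Origin: centre of its underside. Own x points away from the robot, own y to its left, turned by at most 7 degrees. The pads' centres lie at own y = +114, +38, -38 and -114 mm; pads' tops 14 mm above the worktop.
- target_tray: Empty at the start, nearer or farther of the two: fixed aluminium tray, 94 mm (own x) by 324 mm (own y), 10 mm thick, ends turned up to 22 mm. Origin: centre of its underside. Own x points away from the robot, own y to its left, turned by at most 7 degrees. Four seats (black pads 70 x 70 x 4 mm) centred at own x = 0, own y = +114, +38, -38, -114 mm, tops 14 mm above the worktop.
- tape_roll: Bystander: roll of masking tape lying flat, 100 mm across, 25 mm high, right of the work. Origin: centre of its underside.
- timer: Bystander: white bench timer, 70 x 66 x 18 mm, left of the work. Origin: centre of its underside.
- small_jar: Bystander: small white jar with a black cap, 50 mm across, 84 mm high, left of the work; not to be mistaken for the larger jar of the row. Origin: centre of its underside.
There are look-alikes about, which are no part of the job. What is shaped like the bottle_jar but red or yellow is not meant.

How it is judged:
At the end, for the whole second after the job is handed in: Each bottle stands on the target seat that mirrors its start seat (start at own y of the source tray, end at minus that y on the target tray), within 12 mm of the seat centre along own x and y, underside within 5 mm of the pad top, tilt under 0.08 rad, released, at rest (((y of seat_jar in the frame of source_tray between 0.094 and 0.134 m and y of bottle_jar in the frame of target_tray between -0.126 and -0.102 m) or (y of seat_jar in the frame of source_tray between 0.018 and 0.058 m and y of bottle_jar in the frame of target_tray between -0.05 and -0.026 m) or (y of seat_jar in the frame of source_tray between -0.058 and -0.018 m and y of bottle_jar in the frame of target_tray between 0.026 and 0.05 m) or (y of seat_jar in the frame of source_tray between -0.134 and -0.094 m and y of bottle_jar in the frame of target_tray between 0.102 and 0.126 m)) and x of bottle_jar in the frame of target_tray between -0.012 and 0.012 m and z of bottle_jar in the frame of target_tray between 0.009 and 0.019 m and angle between each of bottle_jar, bottle_clear, bottle_amber, bottle_white's own z axis and vertical below 0.08 rad and linear speed of each of bottle_jar, bottle_clear, bottle_amber, bottle_white below 0.02 m/s and contact force between each of bottle_jar, bottle_clear, bottle_amber, bottle_white and the fingers below 0.1 N and ((y of seat_clear in the frame of source_tray between 0.094 and 0.134 m and y of bottle_clear in the frame of target_tray between -0.126 and -0.102 m) or (y of seat_clear in the frame of source_tray between 0.018 and 0.058 m and y of bottle_clear in the frame of target_tray between -0.05 and -0.026 m) or (y of seat_clear in the frame of source_tray between -0.058 and -0.018 m and y of bottle_clear in the frame of target_tray between 0.026 and 0.05 m) or (y of seat_clear in the frame of source_tray between -0.134 and -0.094 m and y of bottle_clear in the frame of target_tray between 0.102 and 0.126 m)) and x of bottle_clear in the frame of target_tray between -0.012 and 0.012 m and z of bottle_clear in the frame of target_tray between 0.009 and 0.019 m and ((y of seat_amber in the frame of source_tray between 0.094 and 0.134 m and y of bottle_amber in the frame of target_tray between -0.126 and -0.102 m) or (y of seat_amber in the frame of source_tray between 0.018 and 0.058 m and y of bottle_amber in the frame of target_tray between -0.05 and -0.026 m) or (y of seat_amber in the frame of source_tray between -0.058 and -0.018 m and y of bottle_amber in the frame of target_tray between 0.026 and 0.05 m) or (y of seat_amber in the frame of source_tray between -0.134 and -0.094 m and y of bottle_amber in the frame of target_tray between 0.102 and 0.126 m)) and x of bottle_amber in the frame of target_tray between -0.012 and 0.012 m and z of bottle_amber in the frame of target_tray between 0.009 and 0.019 m and ((y of seat_white in the frame of source_tray between 0.094 and 0.134 m and y of bottle_white in the frame of target_tray between -0.126 and -0.102 m) or (y of seat_white in the frame of source_tray between 0.018 and 0.058 m and y of bottle_white in the frame of target_tray between -0.05 and -0.026 m) or (y of seat_white in the frame of source_tray between -0.058 and -0.018 m and y of bottle_white in the frame of target_tray between 0.026 and 0.05 m) or (y of seat_white in the frame of source_tray between -0.134 and -0.094 m and y of bottle_white in the frame of target_tray between 0.102 and 0.126 m)) and x of bottle_white in the frame of target_tray between -0.012 and 0.012 m and z of bottle_white in the frame of target_tray between 0.009 and 0.019 m); the robot touches nothing.
It fails at once if a bottle is tipped (more than 0.5 rad) (angle between any of bottle_jar, bottle_clear, bottle_amber, bottle_white's own z axis and vertical above 0.5 rad).
It fails at once if a bottle is let go or dropped while its underside is over 40 mm above the worktop ((height (world z) of bottle_jar above 0.04 m and contact force between bottle_jar and the fingers below 0.05 N) or (height (world z) of bottle_clear above 0.04 m and contact force between bottle_clear and the fingers below 0.05 N) or (height (world z) of bottle_amber above 0.04 m and contact force between bottle_amber and the fingers below 0.05 N) or (height (world z) of bottle_white above 0.04 m and contact force between bottle_white and the fingers below 0.05 N)).
It fails at once if a bystander (tape roll, timer, small jar) is moved by more than 20 mm (distance of any of tape_roll, timer, small_jar from where it was at the start of the episode above 0.02 m).
It also fails if it takes over 90 s, if anything falls off the work surface, if the arm or the gripper's body presses on something with over 40 N, if the wrist force passes 120 N, or if a joint passes its speed limit or range.

ROBOT

A 6-joint arm with a two-finger parallel gripper is mounted at the origin on a cart in front of the work surface, level with it; the furniture and walls round the work are solid. World frame = base frame: x ahead of the robot, y to its left, z up, the work surface at z = 0. Lengths are in m, angles in rad, forces in N, time in s.
With the tool pointing down it reaches from about 0.35 to 0.975 m from the base axis. Payload 4.9 kg.
Tool frame: the origin (TCP) lies between the finger pads; the fingertips stand 25 mm ahead of it and the grasp point (between the pads) lies 6 mm ahead of it; z points along the fingers, y is the line along which they close (so a half turn about z gives the same grasp; the last joint's range is limited). The gripper opens to 85 mm and grips with 20 to 120 N. Pads are 22 mm wide; open, the fingers measure 114 mm over their backs; the gripper's body (76 mm by 85 mm) begins 54 mm behind the grasp point. The pads swing forward as they close: fully open they stand 13 mm farther back than shut.
Start: joints at [0.545, 0.053, 1.613, -0, 1.476, -0.119], TCP at [0.492, 0.385, 0.256] pointing down, gripper open.
Joint ranges: [-3.01, 3.01], [-1.01, 2.22], [0.06, 2.58], [-1.02, 4.17], [0.09, 2.62], [-3.14, 3.14]. Speed limits (rad/s): [2.57, 2.57, 3.14, 3.14, 3.14, 3.14].

INTERFACE

Orientations are given as a unit quaternion [w, x, y, z].
In Python, from plant import manip gives the robot as it stands.
- The arm moves only by the shell command python3 -m inch 'ROWS'. ROWS is JSON, a list of rows, each a list of 3 entries, a list of its own where there are three numbers: the shift along the tool's x, y, z in m, then the turn, a rotation vector about the tool's x, y, z in rad, then the opening, from 0 (shut) to 1 (fully open). A call has 1 to 8 rows; each row shifts and turns the commanded pose from where the row before left it, along the tool's axes as they then stand; what a row does not reach is not made up. A row lasts 1/10 s, in which the tool goes at most 50 mm and 8.59 degrees, less where a joint would pass 70% of its speed; a pose out of reach is approached as far as the arm can. A call with a gripper value outside its range is refused whole. The fingers move at their own pace and stop on an object; the grip force is fixed at half the most. Time passes only in rows, so rows that do not move let the fingers close. It gives the time, the measured TCP pose, the force, the opening and the grip force at its end, in the units of the state.
- manip.state(): the state, without advancing time (a new reading comes with each control period).
- manip.grab_frame(name): name is "side" or "top"; returns (picture, depth): 384x512x3 uint8, red, green, blue; 384x512 float32, m along the optical axis (not along the pixel's ray), 0 where there is no reading.
- manip.camera_params(name): a dict with "camera_matrix" (3x3 intrinsics, pixels), "rvec" (rotation vector, rad) and "tvec" (3), from world to camera coordinates, as OpenCV has them. Camera axes: x right, y down, z forward; pixel columns grow to the right and rows downward; lengths in m; the calibration is good to about 2 mm. A picture is of the moment at which its call begins. camera_params takes no time and is no camera call.
- manip.job_done(): hands the job in; it is judged then, once.
Trained networks look in the newest picture that a camera, given by its name, has taken for a name from the list of things; names that differ only in an ending like _2 or _b are one class to them, and where a whole thing is asked for, a point or a joint stands for the part that bears it (a point fixed in the world has none). Each returns a list of dicts, best first, with "score" (0 to 1); they miss things now and then, are a little off and sometimes report something else, mostly with a low value. They report only what shows in the picture. A call takes as long as a camera call. They do not tell look-alikes from the thing itself.
- manip.look_for(camera, label): "point" ([x, y, z] in m, in world coordinates, good to about 4 mm: the middle of the surface that is visible of it).
The state is a dict: "time": time; "joint_pos": joint angles; "joint_vel": joint speeds; "joint_efforts": joint torques, N m; "tool_pos": TCP position; "tool_rot": TCP orientation; "contact_force": force on the tool from outside, world axes, zero at the start; "ft_torque": the same for the moment, N m; "gripper_width": opening from 0.0 (shut) to 1.0 (fully open); "grasp_force": force on a finger pad.
Only numpy, scipy, OpenCV 4.12 (cv2) and the standard library are available. Lean on these libraries where they do the work, as an engineer would, in place of code of your own. Each camera call takes 0.05 s, during which the arm holds its last target. There are 200 camera calls.

## Working session

There is one attempt and no reset: what is moved stays moved. The work goes in short steps, Python scripts to look and compute and a shell command to move; the robot and the scene stay as the last step left them, time stands still between calls to the robot, and variables do not carry over. Pictures are saved under pics/ and viewed, at most 14 in all, crops included, and the job is handed in when it is done.

```bash
mkdir -p pics; ls; cat > h.py <<'E'
from plant import manip
import numpy as np, cv2
def cam(n):
    p=manip.camera_params(n); K=np.array(p["camera_matrix"]); R=cv2.Rodrigues(np.array(p["rvec"],float))[0]; t=np.array(p["tvec"],float).ravel(); return K,R,t
def cloud(n,d):
    K,R,t=cam(n); v,u=np.mgrid[0:d.shape[0],0:d.shape[1]]
    P=np.stack([(u-K[0,2])/K[0,0]*d,(v-K[1,2])/K[1,1]*d,d],-1)
    return (P-t)@R   # world
def pix(n,X):
    K,R,t=cam(n); q=K@(R@np.array(X)+t); return (q[:2]/q[2]).round(0)
E
python3 - <<'E'
from h import *
for n in ("top","side"):
    im,d=manip.grab_frame(n); np.savez(f"{n}0.npz",im=im,d=d)
    cv2.imwrite(f"pics/{n}0.png",im[...,::-1])
    for l in ["bottle_jar","bottle_clear","bottle_amber","bottle_white","source_tray","target_tray","tape_roll","timer","small_jar"]:
        print(n,l,[(round(r["score"],2),np.round(r["point"],3).tolist(),pix(n,r["point"]).tolist()) for r in manip.look_for(n,l)][:3])
s=manip.state(); print(s["time"],s["tool_pos"],s["tool_rot"])
E
```

```text
pics
top bottle_jar [(0.8, [0.466, 0.059, 0.121], [237.0, 206.0]), (0.72, [0.33, 0.184, 0.106], [189.0, 259.0]), (0.69, [0.464, 0.192, 0.107], [186.0, 207.0])]
top bottle_clear [(0.74, [0.448, -0.16, 0.07], [317.0, 215.0]), (0.17, [0.624, 0.049, 0.014], [241.0, 157.0])]
top bottle_amber [(0.72, [0.455, -0.086, 0.111], [292.0, 210.0]), (0.23, [0.449, 0.046, 0.016], [242.0, 216.0])]
top bottle_white [(0.63, [0.455, -0.01, 0.115], [263.0, 210.0])]
top source_tray [(0.7, [0.442, -0.048, 0.011], [275.0, 219.0])]
top target_tray [(0.94, [0.625, 0.046, 0.015], [243.0, 156.0])]
top tape_roll [(0.75, [0.568, -0.335, 0.025], [374.0, 175.0])]
top timer [(0.95, [0.471, 0.367, 0.016], [129.0, 208.0]), (0.26, [0.444, -0.147, 0.013], [309.0, 218.0])]
top small_jar [(0.88, [0.606, 0.346, 0.074], [133.0, 157.0])]
side bottle_jar [(0.88, [0.456, 0.178, 0.072], [225.0, 159.0]), (0.85, [0.32, 0.171, 0.073], [187.0, 179.0]), (0.64, [0.453, 0.05, 0.095], [249.0, 177.0])]
side bottle_clear []
side bottle_amber [(0.73, [0.446, -0.102, 0.097], [280.0, 208.0])]
side bottle_white [(0.85, [0.448, -0.03, 0.113], [264.0, 189.0])]
side source_tray [(0.71, [0.427, -0.025, 0.012], [257.0, 216.0])]
side target_tray [(0.72, [0.623, 0.101, 0.014], [283.0, 165.0])]
side tape_roll [(0.49, [0.451, 0.046, 0.099], [249.0, 177.0])]
side timer [(0.6, [0.468, 0.362, 0.017], [198.0, 142.0])]
side small_jar [(0.89, [0.61, 0.346, 0.052], [236.0, 120.0])]
1.0 [0.49219811 0.38514434 0.25631775] [4.64283058e-06 4.38035615e-01 8.98957619e-01 9.57799833e-08]
```

```bash
python3 - <<'E'
from h import *
a=np.load("top0.npz"); im,d=a["im"],a["d"]
c=im[120:290,100:420]; cv2.imwrite("pics/topcrop.png",cv2.resize(c[...,::-1],(800,425),interpolation=2))
P=cloud("top",d); ok=d>0
# caps
for n,(x,y,lo,hi) in dict(jar=(.466,.059,.113,.135),clear=(.455,-.16,.126,.142),amber=(.455,-.086,.144,.165),white=(.455,-.01,.152,.175)).items():
    m=ok&(abs(P[...,0]-x)<.045)&(abs(P[...,1]-y)<.038)&(P[...,2]>lo)&(P[...,2]<hi)
    Q=P[m]; print(n,m.sum(), Q.mean(0).round(4) if m.any() else None, ((Q.min(0)+Q.max(0))/2).round(4), np.ptp(Q,0).round(3), im[m].mean(0).round() )
# target pads: dark, low
g=im.max(2)
m=ok&(g<70)&(abs(P[...,2]-.014)<.008)&(P[...,0]>.55)&(P[...,0]<.70)&(abs(P[...,1]-.046)<.2)
n,lab,st,ce=cv2.connectedComponentsWithStats(m.astype(np.uint8))
for i in range(1,n):
    if st[i,4]>100: print(st[i].tolist(),P[lab==i].mean(0).round(4))
E
```

```text
jar 310 [0.4697 0.0596 0.1216] [0.4698 0.06   0.1203] [0.051 0.05  0.014] [56. 53. 51.]
clear 93 [ 0.4512 -0.1649  0.1332] [ 0.4514 -0.165   0.1317] [0.026 0.026 0.011] [62. 50. 41.]
amber 110 [ 0.4587 -0.0881  0.1529] [ 0.4582 -0.0892  0.1532] [0.028 0.029 0.013] [43. 36. 35.]
white 140 [ 0.4617 -0.0171  0.1617] [ 0.4623 -0.0172  0.1596] [0.033 0.033 0.013] [248. 245. 241.]
[245, 145, 22, 21, 417] [0.6281 0.0075 0.0132]
[271, 144, 22, 21, 410] [ 0.633  -0.0682  0.0135]
[219, 147, 22, 21, 416] [0.6232 0.0836 0.0133]
[193, 148, 22, 21, 420] [0.619  0.1591 0.0134]
```

View pics/topcrop.png

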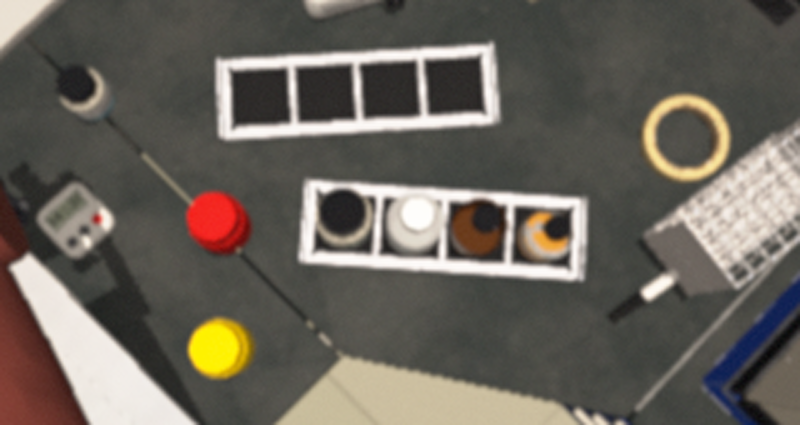

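View pics/side0.png

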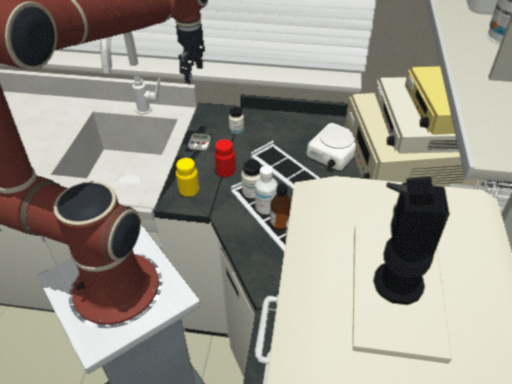

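The three jar candidates in the top picture are the black-capped white one at (237,206), standing on the tray's left seat, the red one at (186,207) and the yellow one at (189,259). The crop shows the black-capped white jar, at crop (343,220), is the one meant. The source row from left to right is jar, white, amber, clear, and the farther tray is empty.

```bash
cat >> h.py <<'E'
CAP=dict(jar=(.4697,.0598),white=(.462,-.0172),amber=(.4585,-.0888),clear=(.4513,-.165))
SEAT=dict(jar=(.633,-.0682),white=(.6281,.0075),amber=(.6232,.0836),clear=(.619,.1591))
TCPH=dict(jar=.014+.116,white=.014+.148,amber=.014+.140,clear=.014+.120)
def go(x,y,z,phi=None):
    from scipy.spatial.transform import Rotation as Ro
    s=manip.state(); q=s["tool_rot"]; R=Ro.from_quat([q[1],q[2],q[3],q[0]]).as_matrix()
    v=R.T@(np.array([x,y,z])-s["tool_pos"]); ph=np.arctan2(R[1,1],R[0,1])
    print("t",round(s["time"],2),"pos",np.round(s["tool_pos"],4),"shift",v.round(4),"phi",round(ph,4),"turn_z",None if phi is None else round(-(phi-ph),4),"zaxis",R[:,2].round(3),"F",np.round(s["contact_force"],1),"w",round(s["gripper_width"],3),"gf",np.round(s["grasp_force"],1))
E
python3 -m inch '[[[0,0,0],[0,0,0.1243],1],[[0,0,0],[0,0,0.1243],1],[[0,0,0],[0,0,0.1243],1],[[0,0,0],[0,0,0.1243],1],[[0,0,0],[0,0,0.1243],1],[[0,0,0],[0,0,0.1243],1],[[0,0,0],[0,0,0],1]]'
python3 -c "
from h import *
go(*CAP['jar'],.256,-.082)"
```

```text
time: 1.7
tool_pos: [0.4922, 0.3851, 0.2563]
tool_rot: [-0.0, 0.735, 0.678, -0.0]
contact_force: [-0.3, -0.3, -0.0]
gripper_width: 0.996
grasp_force: 0.0
t 1.7 pos [0.4922 0.3851 0.2563] shift [-3.261e-01  4.100e-03  3.000e-04] phi -0.0816 turn_z 0.0004 zaxis [-0. -0. -1.] F [-0.3 -0.3 -0. ] w 0.996 gf 0.0
```

```bash
python3 -m inch '[[[-0.04,0,0],[0,0,0],1],[[-0.041,0,0],[0,0,0],1],[[-0.041,0.001,0],[0,0,0],1],[[-0.041,0.001,0],[0,0,0],1],[[-0.041,0.001,0],[0,0,0],1],[[-0.041,0.001,0],[0,0,0],1],[[-0.041,0,0],[0,0,0],1],[[-0.04,0,0],[0,0,0],1]]'
python3 -m inch '[[[0,0,0.03],[0,0,0],1],[[0,0,0.03],[0,0,0],1],[[0,0,0],[0,0,0],1]]'
python3 - <<'E'
from h import *
go(*CAP['jar'],TCPH['jar'],-.082)
im,d=manip.grab_frame("side"); cv2.imwrite("pics/a.png",cv2.resize(im[100:260,170:380,::-1],None,fx=3.5,fy=3.5,interpolation=2))
E
```

```text
time: 2.5
tool_pos: [0.4692, 0.0584, 0.2565]
tool_rot: [0.0, 0.734, 0.679, 0.0]
contact_force: [0.1, 0.0, -0.1]
gripper_width: 0.997
grasp_force: 0.0
time: 2.8
tool_pos: [0.4667, 0.0596, 0.1918]
tool_rot: [-0.003, 0.735, 0.678, -0.003]
contact_force: [-0.8, 0.3, -0.7]
gripper_width: 0.998
grasp_force: 0.0
t 2.8 pos [0.4667 0.0596 0.1918] shift [0.0005 0.0035 0.0618] phi -0.0804 turn_z 0.0016 zaxis [-0.009  0.    -1.   ] F [-0.8  0.3 -0.7] w 0.998 gf 0.0
```

View pics/a.png

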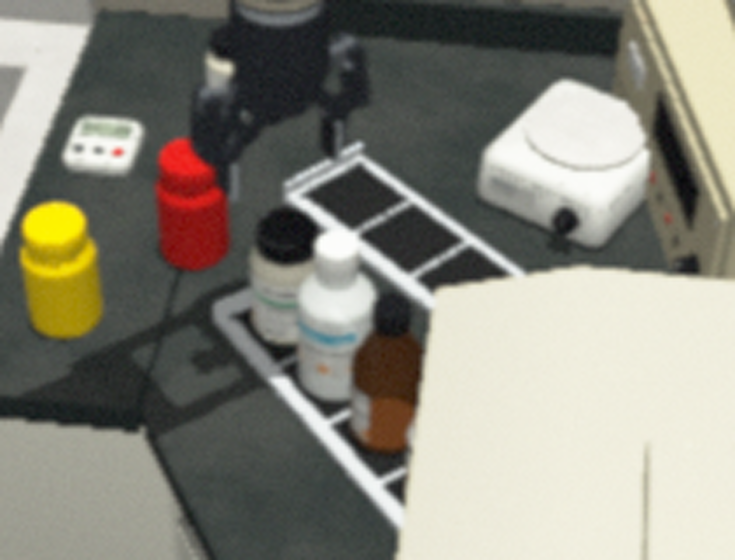

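```bash
python3 -m inch '[[[0,0,0.02],[0,0,0],1],[[0,0,0.02],[0,0,0],1],[[0,0,0.014],[0,0,0],1],[[0,0,0.006],[0,0,0],1],[[0,0,0],[0,0,0],1],[[0,0,0],[0,0,0],1]]'
python3 -c "
from h import *
go(*CAP['jar'],TCPH['jar'],-.082)"
```

```text
time: 3.45
tool_pos: [0.4703, 0.06, 0.1374]
tool_rot: [0.001, 0.735, 0.678, 0.001]
contact_force: [1.0, -0.1, 1.1]
gripper_width: 1.004
grasp_force: 0.0
t 3.45 pos [0.4703 0.06   0.1374] shift [-0.0002 -0.0005  0.0074] phi -0.0813 turn_z 0.0007 zaxis [ 0.002 -0.    -1.   ] F [ 1.  -0.1  1.1] w 1.004 gf 0.0
```

```bash
python3 -m inch '[[[0,0,0.006],[0,0,0],1],[[0,0,0],[0,0,0],1],[[0,0,0],[0,0,0],0.5],[[0,0,0],[0,0,0],0.3],[[0,0,0],[0,0,0],0],[[0,0,0],[0,0,0],0],[[0,0,0],[0,0,0],0],[[0,0,0],[0,0,0],0]]'
python3 -c "
from h import *
go(*CAP['jar'],TCPH['jar'],-.082)"
```

```text
time: 4.25
tool_pos: [0.4702, 0.0599, 0.1311]
tool_rot: [0.001, 0.735, 0.678, 0.001]
contact_force: [0.8, 0.6, 4.6]
gripper_width: 0.587
grasp_force: 62.6
t 4.25 pos [0.4702 0.0599 0.1311] shift [-0.0001 -0.0005  0.0011] phi -0.0818 turn_z 0.0002 zaxis [ 0.002 -0.    -1.   ] F [0.8 0.6 4.6] w 0.587 gf 62.6
```

```bash
python3 -m inch '[[[0,0,-0.01],[0,0,0],0],[[0,0,-0.02],[0,0,0],0],[[0,0,-0.03],[0,0,0],0],[[0,0,-0.03],[0,0,0],0],[[0,0,-0.03],[0,0,0],0],[[0,0,-0.03],[0,0,-0.048],0],[[0,0,-0.02],[0,0,-0.048],0],[[0,0,-0.01],[0,0,-0.048],0]]'
python3 -m inch '[[[0,0,0],[0,0,0],0]]' 
python3 -c "
from h import *
go(*SEAT['jar'],.311,.0615)"
```

```text
time: 5.05
tool_pos: [0.4695, 0.06, 0.3121]
tool_rot: [0.0, 0.684, 0.729, 0.0]
contact_force: [-0.3, -0.2, -2.7]
gripper_width: 0.581
grasp_force: 62.8
time: 5.15
tool_pos: [0.4696, 0.06, 0.3116]
tool_rot: [0.001, 0.685, 0.729, 0.001]
contact_force: [0.3, 0.4, -1.9]
gripper_width: 0.581
grasp_force: 62.8
t 5.15 pos [0.4696 0.06   0.3116] shift [-0.1381  0.1551  0.0008] phi 0.0622 turn_z 0.0007 zaxis [ 0.002 -0.    -1.   ] F [ 0.3  0.4 -1.9] w 0.581 gf 62.8
```

```bash
python3 -m inch '[[[-0.009,0.01,0],[0,0,0],0],[[-0.018,0.02,0],[0,0,0],0],[[-0.023,0.026,0],[0,0,0],0],[[-0.023,0.026,0],[0,0,0],0],[[-0.023,0.026,0],[0,0,0],0],[[-0.02,0.022,0],[0,0,0],0],[[-0.014,0.016,0],[0,0,0],0],[[-0.008,0.009,0],[0,0,0],0]]'
python3 -m inch '[[[0,0,0.015],[0,0,0],0],[[0,0,0.03],[0,0,0],0],[[0,0,0.03],[0,0,0],0],[[0,0,0.03],[0,0,0],0],[[0,0,0.03],[0,0,0],0],[[0,0,0.015],[0,0,0],0],[[0,0,0],[0,0,0],0],[[0,0,0],[0,0,0],0]]' 
python3 -c "
from h import *
go(*SEAT['jar'],.1311,.0615)"
```

```text
time: 5.95
tool_pos: [0.6334, -0.0699, 0.3073]
tool_rot: [-0.002, 0.686, 0.728, -0.001]
contact_force: [-0.1, -0.2, -2.8]
gripper_width: 0.585
grasp_force: 63.0
time: 6.75
tool_pos: [0.6329, -0.0679, 0.1608]
tool_rot: [0.0, 0.685, 0.729, 0.0]
contact_force: [0.6, -0.2, -1.5]
gripper_width: 0.58
grasp_force: 63.1
t 6.75 pos [ 0.6329 -0.0679  0.1608] shift [-0.0003  0.0001  0.0297] phi 0.0624 turn_z 0.0009 zaxis [ 0. -0. -1.] F [ 0.6 -0.2 -1.5] w 0.58 gf 63.1
```

```bash
python3 -m inch '[[[0,0,0.012],[0,0,0],0],[[0,0,0.009],[0,0,0],0],[[0,0,0.005],[0,0,0],0],[[0,0,0.002],[0,0,0],0],[[0,0,0.001],[0,0,0],0],[[0,0,0],[0,0,0],0]]'
python3 -c "
from h import *
go(*SEAT['jar'],.1311,.0615)"
```

```text
time: 7.35
tool_pos: [0.633, -0.0682, 0.1315]
tool_rot: [0.0, 0.685, 0.729, 0.0]
contact_force: [-0.1, 0.0, -2.3]
gripper_width: 0.584
grasp_force: 63.1
t 7.35 pos [ 0.633  -0.0682  0.1315] shift [ 0.     -0.      0.0004] phi 0.0622 turn_z 0.0007 zaxis [ 0. -0. -1.] F [-0.1  0.  -2.3] w 0.584 gf 63.1
```

```bash
python3 -m inch '[[[0,0,0.001],[0,0,0],0],[[0,0,0],[0,0,0],0],[[0,0,0],[0,0,0],0.75],[[0,0,0],[0,0,0],0.85],[[0,0,0],[0,0,0],1],[[0,0,0],[0,0,0],1],[[0,0,0],[0,0,0],1]]'
python3 -m inch '[[[0,0,-0.015],[0,0,0],1],[[0,0,-0.03],[0,0,0],1],[[0,0,-0.035],[0,0,0.036],1],[[0,0,-0.035],[0,0,0.036],1],[[0,0,-0.03],[0,0,0.036],1],[[0,0,-0.01],[0,0,0.036],1],[[0,0,0],[0,0,0],1]]'
python3 - <<'E'
from h import *
go(*CAP['white'],.285,-.082)
im,d=manip.grab_frame("top")
P=cloud("top",d)
m=(d>0)&(abs(P[...,0]-.633)<.045)&(abs(P[...,1]+.068)<.038)&(P[...,2]>.113)&(P[...,2]<.135)
print(m.sum(),P[m].mean(0) if m.any() else 0)
E
```

```text
time: 8.05
tool_pos: [0.6329, -0.0682, 0.1303]
tool_rot: [0.0, 0.685, 0.729, 0.0]
contact_force: [0.6, 0.9, 0.0]
gripper_width: 0.998
grasp_force: 0.0
time: 8.75
tool_pos: [0.6341, -0.0684, 0.29]
tool_rot: [0.003, 0.735, 0.678, 0.002]
contact_force: [-0.3, 0.1, -0.2]
gripper_width: 1.0
grasp_force: 0.0
t 8.75 pos [ 0.6341 -0.0684  0.29  ] shift [ 0.037  -0.1757  0.0037] phi -0.0817 turn_z 0.0003 zaxis [ 0.007 -0.002 -1.   ] F [-0.3  0.1 -0.2] w 1.0 gf 0.0
0 0
```

```bash
python3 -m inch '[[[0.003,-0.015,0],[0,0,0],1],[[0.006,-0.03,0],[0,0,0],1],[[0.008,-0.035,0],[0,0,0],1],[[0.008,-0.035,0],[0,0,0],1],[[0.006,-0.03,0],[0,0,0],1],[[0.004,-0.02,0],[0,0,0],1],[[0.002,-0.0097,0],[0,0,0],1],[[0,0,0],[0,0,0],1]]'
python3 -m inch '[[[0,0,0.02],[0,0,0],1],[[0,0,0.03],[0,0,0],1],[[0,0,0.03],[0,0,0],1],[[0,0,0.015],[0,0,0],1],[[0,0,0],[0,0,0],1],[[0,0,0],[0,0,0],1]]'
python3 - <<'E'
from h import *
go(*CAP['white'],TCPH['white'],-.082)
im,d=manip.grab_frame("top")
P=cloud("top",d)
m=(d>0)&(abs(P[...,0]-.633)<.045)&(abs(P[...,1]+.068)<.038)&(P[...,2]>.113)&(P[...,2]<.135)
print(m.sum(),P[m].mean(0) if m.any() else 0)
E
```

```text
time: 9.6
tool_pos: [0.4609, -0.0167, 0.2846]
tool_rot: [-0.0, 0.735, 0.678, -0.0]
contact_force: [0.1, -0.3, -0.1]
gripper_width: 0.995
grasp_force: 0.0
time: 10.2
tool_pos: [0.4624, -0.0172, 0.191]
tool_rot: [0.0, 0.735, 0.678, 0.0]
contact_force: [-0.2, -0.1, 0.1]
gripper_width: 1.003
grasp_force: 0.0
t 10.2 pos [ 0.4624 -0.0172  0.191 ] shift [ 0.     -0.0005  0.029 ] phi -0.0818 turn_z 0.0002 zaxis [ 0. -0. -1.] F [-0.2 -0.1  0.1] w 1.003 gf 0.0
293 [ 0.63222824 -0.06741732  0.12147936]
```

```bash
python3 -m inch '[[[0,0,0.012],[0,0,0],1],[[0,0,0.011],[0,0,0],1],[[0,0,0.006],[0,0,0],1],[[0,0,0],[0,0,0],0.6],[[0,0,0],[0,0,0],0.4],[[0,0,0],[0,0,0],0.1],[[0,0,0],[0,0,0],0],[[0,0,0],[0,0,0],0]]'
python3 -m inch '[[[0,0,0],[0,0,0],0],[[0,0,0],[0,0,0],0],[[0,0,0],[0,0,0],0]]'
python3 -c "
from h import *
go(*CAP['white'],TCPH['white'],-.082)"
```

```text
time: 11.05
tool_pos: [0.4624, -0.0171, 0.1621]
tool_rot: [0.001, 0.735, 0.678, 0.001]
contact_force: [1.0, -0.4, 1.4]
gripper_width: 0.371
grasp_force: 59.9
time: 11.35
tool_pos: [0.4624, -0.0172, 0.1621]
tool_rot: [0.001, 0.735, 0.678, 0.001]
contact_force: [1.1, 0.1, 3.1]
gripper_width: 0.376
grasp_force: 60.1
t 11.35 pos [ 0.4624 -0.0172  0.1621] shift [-0.0001 -0.0004  0.0001] phi -0.0819 turn_z 0.0001 zaxis [ 0.002 -0.    -1.   ] F [1.1 0.1 3.1] w 0.376 gf 60.1
```

```bash
python3 -m inch '[[[0,0,-0.01],[0,0,0],0],[[0,0,-0.02],[0,0,0],0],[[0,0,-0.03],[0,0,0],0],[[0,0,-0.03],[0,0,0],0],[[0,0,-0.03],[0,0,0],0],[[0,0,-0.03],[0,0,-0.048],0],[[0,0,-0.02],[0,0,-0.048],0],[[0,0,-0.01],[0,0,-0.048],0]]'
python3 -m inch '[[[0.001,0.01,0],[0,0,0],0],[[0.002,0.022,0],[0,0,0],0],[[0.0024,0.028,0],[0,0,0],0],[[0.0025,0.028,0],[0,0,0],0],[[0.0025,0.028,0],[0,0,0],0],[[0.002,0.024,0],[0,0,0],0],[[0.001,0.017,0],[0,0,0],0],[[0.001,0.0097,0],[0,0,0],0]]'
python3 -m inch '[[[0,0,0],[0,0,0],0],[[0,0,0.015],[0,0,0],0],[[0,0,0.03],[0,0,0],0],[[0,0,0.03],[0,0,0],0],[[0,0,0.03],[0,0,0],0],[[0,0,0.03],[0,0,0],0],[[0,0,0.015],[0,0,0],0],[[0,0,0],[0,0,0],0]]'
python3 -c "
from h import *
go(*SEAT['white'],.1621,.0615)"
```

```text
time: 12.15
tool_pos: [0.4616, -0.017, 0.3432]
tool_rot: [0.0, 0.684, 0.729, 0.0]
contact_force: [0.6, 0.4, -2.2]
gripper_width: 0.366
grasp_force: 60.0
time: 12.95
tool_pos: [0.6279, 0.0082, 0.3383]
tool_rot: [-0.002, 0.685, 0.729, -0.001]
contact_force: [-0.4, 0.3, -2.6]
gripper_width: 0.373
grasp_force: 60.2
time: 13.75
tool_pos: [0.6246, 0.0078, 0.1874]
tool_rot: [-0.003, 0.685, 0.729, -0.002]
contact_force: [-0.8, -0.2, -3.0]
gripper_width: 0.374
grasp_force: 60.1
t 13.75 pos [0.6246 0.0078 0.1874] shift [-0.0006  0.0036  0.0253] phi 0.0619 turn_z 0.0004 zaxis [-0.007  0.001 -1.   ] F [-0.8 -0.2 -3. ] w 0.374 gf 60.1
```

```bash
python3 -m inch '[[[0,0,0.012],[0,0,0],0],[[0,0,0.009],[0,0,0],0],[[0,0,0.005],[0,0,0],0],[[0,0,0.001],[0,0,0],0],[[0,0,0],[0,0,0],0],[[0,0,0],[0,0,0],0],[[0,0,0],[0,0,0],0]]'
python3 -c "
from h import *
go(*SEAT['white'],.1621,.0615)"
```

```text
time: 14.45
tool_pos: [0.6276, 0.0077, 0.1649]
tool_rot: [0.0, 0.685, 0.729, 0.0]
contact_force: [0.0, -0.0, -1.9]
gripper_width: 0.37
grasp_force: 60.3
t 14.45 pos [0.6276 0.0077 0.1649] shift [-0.0002  0.0005  0.0028] phi 0.0622 turn_z 0.0007 zaxis [ 0.001 -0.    -1.   ] F [ 0.  -0.  -1.9] w 0.37 gf 60.3
```

```bash
python3 -m inch '[[[0,0,0.002],[0,0,0],0],[[0,0,0.001],[0,0,0],0],[[0,0,0],[0,0,0],0],[[0,0,0],[0,0,0],0.6],[[0,0,0],[0,0,0],0.8],[[0,0,0],[0,0,0],1],[[0,0,0],[0,0,0],1],[[0,0,0],[0,0,0],1]]'
python3 -m inch '[[[0,0,0],[0,0,0],1],[[0,0,-0.015],[0,0,0],1],[[0,0,-0.025],[0,0,0],1],[[0,0,-0.025],[0,0,0.036],1],[[0,0,-0.025],[0,0,0.036],1],[[0,0,-0.025],[0,0,0.036],1],[[0,0,-0.01],[0,0,0.036],1],[[0,0,0],[0,0,0],1]]'
python3 -m inch '[[[-0.009,-0.015,0],[0,0,0],1],[[-0.018,-0.025,0],[0,0,0],1],[[-0.022,-0.032,0],[0,0,0],1],[[-0.022,-0.032,0],[0,0,0],1],[[-0.02,-0.028,0],[0,0,0],1],[[-0.013,-0.02,0],[0,0,0],1],[[-0.006,-0.0086,0],[0,0,0],1],[[0,0,0],[0,0,0],1]]'
python3 - <<'E'
from h import *
go(*CAP['amber'],TCPH['amber'],-.082)
im,d=manip.grab_frame("top")
cv2.imwrite("pics/b.png",cv2.resize(im[120:290,100:420,::-1],(800,425),interpolation=2))
P=cloud("top",d)
m=(d>0)&(abs(P[...,0]-.628)<.045)&(abs(P[...,1]-.0075)<.038)&(P[...,2]>.152)&(P[...,2]<.175)
print(m.sum(),P[m].mean(0) if m.any() else 0)
E
```

```text
time: 15.25
tool_pos: [0.6272, 0.0077, 0.1613]
tool_rot: [-0.0, 0.685, 0.729, -0.0]
contact_force: [-0.1, -0.2, 0.5]
gripper_width: 1.0
grasp_force: 0.0
time: 16.05
tool_pos: [0.6284, 0.0076, 0.2906]
tool_rot: [0.002, 0.735, 0.678, 0.002]
contact_force: [0.4, -0.4, 0.5]
gripper_width: 1.001
grasp_force: 0.0
time: 16.85
tool_pos: [0.4576, -0.0891, 0.2862]
tool_rot: [0.0, 0.736, 0.677, 0.0]
contact_force: [-0.5, 0.2, 0.1]
gripper_width: 0.999
grasp_force: 0.0
t 16.85 pos [ 0.4576 -0.0891  0.2862] shift [0.0004 0.0008 0.1322] phi -0.0828 turn_z -0.0008 zaxis [ 0.  0. -1.] F [-0.5  0.2  0.1] w 0.999 gf 0.0
136 [0.62605502 0.0077868  0.16143999]
```

View pics/b.png

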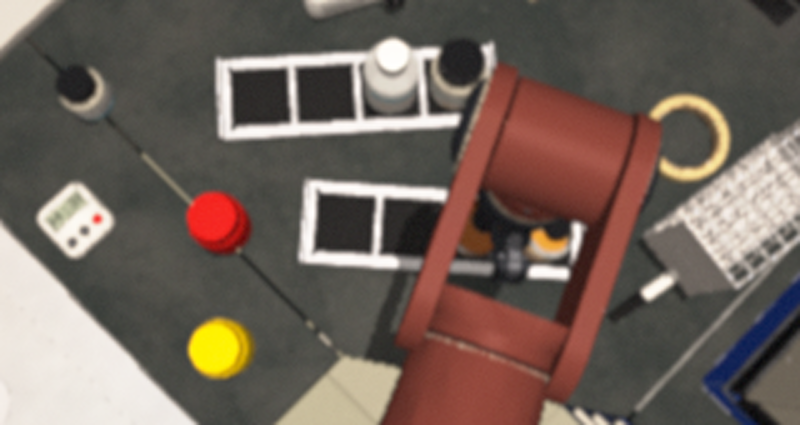

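The jar stands on the right seat, crop (458,75), and the white bottle on the second from the right, (392,75). Both are upright and centred. The amber bottle is next.

```bash
python3 -m inch '[[[0,0,0.02],[0,0,0],1],[[0,0.001,0.03],[0,0,0],1],[[0,0,0.03],[0,0,0],1],[[0,0,0.02],[0,0,0],1],[[0,0,0.01],[0,0,0],1],[[0,0,0],[0,0,0],1],[[0,0,0],[0,0,0],1]]'
python3 -c "
from h import *
go(*CAP['amber'],TCPH['amber'],-.082)"
```

```text
time: 17.6
tool_pos: [0.46, -0.0888, 0.1772]
tool_rot: [0.0, 0.735, 0.678, 0.0]
contact_force: [0.4, 0.4, 1.4]
gripper_width: 0.998
grasp_force: 0.0
t 17.6 pos [ 0.46   -0.0888  0.1772] shift [-0.0001 -0.0016  0.0232] phi -0.0812 turn_z 0.0008 zaxis [ 0.001 -0.    -1.   ] F [0.4 0.4 1.4] w 0.998 gf 0.0
```

```bash
python3 -m inch '[[[0,-0.001,0.01],[0,0,0],1],[[0,0,0.009],[0,0,0],1],[[0,0,0.004],[0,0,0],1],[[0,0,0],[0,0,0],0.6],[[0,0,0],[0,0,0],0.4],[[0,0,0],[0,0,0],0.1],[[0,0,0],[0,0,0],0],[[0,0,0],[0,0,0],0]]'
python3 -m inch '[[[0,0,0],[0,0,0],0],[[0,0,0],[0,0,0],0],[[0,0,0],[0,0,0],0]]'
python3 -c "
from h import *
go(*SEAT['amber'],TCPH['amber'],.0615)"
```

```text
time: 18.4
tool_pos: [0.4588, -0.089, 0.1541]
tool_rot: [0.001, 0.735, 0.678, 0.001]
contact_force: [0.7, 0.4, 0.7]
gripper_width: 0.332
grasp_force: 58.5
time: 18.7
tool_pos: [0.4588, -0.089, 0.1541]
tool_rot: [0.001, 0.735, 0.678, 0.0]
contact_force: [2.9, 0.5, 3.1]
gripper_width: 0.333
grasp_force: 58.8
t 18.7 pos [ 0.4588 -0.089   0.1541] shift [0.1855 0.1498 0.0002] phi -0.0818 turn_z -0.1433 zaxis [ 0.002 -0.001 -1.   ] F [2.9 0.5 3.1] w 0.333 gf 58.8
```

```bash
python3 -m inch '[[[0,0,-0.01],[0,0,0],0],[[0,0,-0.02],[0,0,0],0],[[0,0,-0.03],[0,0,0],0],[[0,0,-0.03],[0,0,0],0],[[0,0,-0.03],[0,0,0],0],[[0,0,-0.03],[0,0,-0.048],0],[[0,0,-0.02],[0,0,-0.048],0],[[0,0,-0.01],[0,0,-0.048],0]]'
python3 -m inch '[[[0.011,0.012,0],[0,0,0],0],[[0.021,0.023,0],[0,0,0],0],[[0.026,0.028,0],[0,0,0],0],[[0.027,0.029,0],[0,0,0],0],[[0.027,0.029,0],[0,0,0],0],[[0.024,0.026,0],[0,0,0],0],[[0.017,0.018,0],[0,0,0],0],[[0.0091,0.0098,0],[0,0,0],0]]'
python3 -m inch '[[[0,0,0],[0,0,0],0],[[0,0,0.02],[0,0,0],0],[[0,0,0.035],[0,0,0],0],[[0,0,0.035],[0,0,0],0],[[0,0,0.03],[0,0,0],0],[[0,0,0.02],[0,0,0],0],[[0,0,0.01],[0,0,0],0],[[0,0,0],[0,0,0],0]]'
python3 -m inch '[[[0,0,0],[0,0,0],0],[[0,0,0],[0,0,0],0]]'
python3 -c "
from h import *
go(*SEAT['amber'],.1541,.0615)"
```

```text
time: 19.5
tool_pos: [0.458, -0.0888, 0.3353]
tool_rot: [0.001, 0.684, 0.729, 0.0]
contact_force: [0.6, 0.5, -2.2]
gripper_width: 0.335
grasp_force: 58.5
time: 20.3
tool_pos: [0.6226, 0.0853, 0.3317]
tool_rot: [-0.001, 0.684, 0.729, -0.001]
contact_force: [-0.3, -1.0, -1.7]
gripper_width: 0.334
grasp_force: 58.9
time: 21.1
tool_pos: [0.621, 0.083, 0.1815]
tool_rot: [-0.001, 0.685, 0.728, -0.001]
contact_force: [0.9, 0.9, -1.7]
gripper_width: 0.332
grasp_force: 58.8
time: 21.3
tool_pos: [0.6236, 0.0836, 0.1856]
tool_rot: [0.001, 0.685, 0.729, 0.001]
contact_force: [0.8, -0.6, -2.2]
gripper_width: 0.332
grasp_force: 58.8
t 21.3 pos [0.6236 0.0836 0.1856] shift [-0.     -0.0005  0.0315] phi 0.062 turn_z 0.0005 zaxis [ 0.003 -0.    -1.   ] F [ 0.8 -0.6 -2.2] w 0.332 gf 58.8
```

```bash
python3 -m inch '[[[0,0,0.012],[0,0,0],0],[[0,0,0.009],[0,0,0],0],[[0,0,0.006],[0,0,0],0],[[0,0,0.002],[0,0,0],0],[[0,0,0],[0,0,0],0],[[0,0,0],[0,0,0],0],[[0,0,0],[0,0,0],0]]'
python3 -c "
from h import *
go(*SEAT['amber'],.1541,.0615)"
```

```text
time: 22.0
tool_pos: [0.6225, 0.0839, 0.1541]
tool_rot: [0.0, 0.685, 0.729, 0.0]
contact_force: [0.3, -1.2, -2.5]
gripper_width: 0.333
grasp_force: 58.9
t 22.0 pos [0.6225 0.0839 0.1541] shift [-0.0003  0.0006  0.    ] phi 0.0622 turn_z 0.0007 zaxis [ 0.  0. -1.] F [ 0.3 -1.2 -2.5] w 0.333 gf 58.9
```

```bash
python3 -m inch '[[[0,0,0.001],[0,0,0],0],[[0,0,0],[0,0,0],0],[[0,0,0],[0,0,0],0],[[0,0,0],[0,0,0],0.6],[[0,0,0],[0,0,0],0.8],[[0,0,0],[0,0,0],1],[[0,0,0],[0,0,0],1],[[0,0,0],[0,0,0],1]]'
python3 -m inch '[[[0,0,0],[0,0,0],1],[[0,0,-0.015],[0,0,0],1],[[0,0,-0.025],[0,0,0],1],[[0,0,-0.03],[0,0,0.036],1],[[0,0,-0.03],[0,0,0.036],1],[[0,0,-0.02],[0,0,0.036],1],[[0,0,-0.01],[0,0,0.036],1],[[0,0,0],[0,0,0],1]]'
python3 -m inch '[[[-0.02,-0.012,0],[0,0,0],1],[[-0.036,-0.02,0],[0,0,0],1],[[-0.042,-0.024,0],[0,0,0],1],[[-0.042,-0.024,0],[0,0,0],1],[[-0.042,-0.024,0],[0,0,0],1],[[-0.038,-0.022,0],[0,0,0],1],[[-0.028,-0.016,0],[0,0,0],1],[[-0.0141,-0.0082,0],[0,0,0],1]]'
python3 -m inch '[[[0,0,0],[0,0,0],1],[[0,0,0],[0,0,0],1],[[0,0,0],[0,0,0],1]]'
python3 - <<'E'
from h import *
go(*CAP['clear'],TCPH['clear'],-.082)
im,d=manip.grab_frame("top")
P=cloud("top",d)
m=(d>0)&(abs(P[...,0]-.623)<.045)&(abs(P[...,1]-.083)<.038)&(P[...,2]>.144)&(P[...,2]<.165)
print(m.sum(),P[m].mean(0) if m.any() else 0)
E
```

```text
time: 22.8
tool_pos: [0.6226, 0.0839, 0.1532]
tool_rot: [0.0, 0.685, 0.729, -0.0]
contact_force: [0.1, -0.3, 0.1]
gripper_width: 1.002
grasp_force: 0.0
time: 23.6
tool_pos: [0.6237, 0.0839, 0.2875]
tool_rot: [0.002, 0.735, 0.678, 0.002]
contact_force: [0.0, -0.6, 0.3]
gripper_width: 0.999
grasp_force: 0.0
time: 24.4
tool_pos: [0.4497, -0.1668, 0.2829]
tool_rot: [-0.0, 0.736, 0.677, -0.0]
contact_force: [1.1, 0.1, -0.2]
gripper_width: 1.0
grasp_force: 0.0
time: 24.7
tool_pos: [0.4518, -0.1643, 0.2831]
tool_rot: [-0.0, 0.735, 0.678, 0.0]
contact_force: [0.4, 0.8, 0.6]
gripper_width: 1.001
grasp_force: 0.0
t 24.7 pos [ 0.4518 -0.1643  0.2831] shift [-0.0008 -0.0004  0.1491] phi -0.0805 turn_z 0.0015 zaxis [-0.     0.001 -1.   ] F [0.4 0.8 0.6] w 1.001 gf 0.0
107 [0.62164856 0.08403011 0.15289203]
```

Amber is placed well. The clear bottle is last.

```bash
python3 -m inch '[[[0,0,0.02],[0,0,0],1],[[0,0,0.03],[0,0,0],1],[[0,0,0.03],[0,0,0],1],[[0,0,0.025],[0,0,0],1],[[0,0,0.015],[0,0,0],1],[[0,0,0],[0,0,0],1],[[0,0,0],[0,0,0],1],[[0,0,0],[0,0,0],1]]'
python3 -c "
from h import *
go(*CAP['clear'],TCPH['clear'],-.082)"
```

```text
time: 25.55
tool_pos: [0.4526, -0.1655, 0.1652]
tool_rot: [0.001, 0.735, 0.678, 0.001]
contact_force: [0.3, 0.4, -0.4]
gripper_width: 1.002
grasp_force: 0.0
t 25.55 pos [ 0.4526 -0.1655  0.1652] shift [ 0.0004 -0.0014  0.0312] phi -0.0814 turn_z 0.0006 zaxis [ 0.003 -0.002 -1.   ] F [ 0.3  0.4 -0.4] w 1.002 gf 0.0
```

```bash
python3 -m inch '[[[0,-0.001,0.012],[0,0,0],1],[[0,0,0.011],[0,0,0],1],[[0,0,0.006],[0,0,0],1],[[0,0,0],[0,0,0],0.6],[[0,0,0],[0,0,0],0.4],[[0,0,0],[0,0,0],0.1],[[0,0,0],[0,0,0],0],[[0,0,0],[0,0,0],0]]'
python3 -m inch '[[[0,0,0],[0,0,0],0],[[0,0,0],[0,0,0],0],[[0,0,0],[0,0,0],0]]'
python3 -c "
from h import *
go(*SEAT['clear'],TCPH['clear'],.0615)"
```

```text
time: 26.35
tool_pos: [0.4513, -0.1654, 0.1352]
tool_rot: [0.001, 0.735, 0.678, 0.001]
contact_force: [1.7, -0.5, 1.7]
gripper_width: 0.305
grasp_force: 57.9
time: 26.65
tool_pos: [0.4512, -0.1654, 0.1352]
tool_rot: [0.001, 0.735, 0.678, 0.0]
contact_force: [1.6, -0.9, 4.3]
gripper_width: 0.311
grasp_force: 58.3
t 26.65 pos [ 0.4512 -0.1654  0.1352] shift [0.3371 0.1407 0.0013] phi -0.0819 turn_z -0.1434 zaxis [ 0.002 -0.001 -1.   ] F [ 1.6 -0.9  4.3] w 0.311 gf 58.3
```

```bash
python3 -m inch '[[[0,0,-0.01],[0,0,0],0],[[0,0,-0.02],[0,0,0],0],[[0,0,-0.03],[0,0,0],0],[[0,0,-0.03],[0,0,0],0],[[0,0,-0.03],[0,0,0],0],[[0,0,-0.03],[0,0,-0.048],0],[[0,0,-0.02],[0,0,-0.048],0],[[0,0,-0.01],[0,0,-0.048],0]]'
python3 -m inch '[[[0.01,0.006,0],[0,0,0],0],[[0.02,0.012,0],[0,0,0],0],[[0.03,0.018,0],[0,0,0],0],[[0.033,0.0198,0],[0,0,0],0],[[0.033,0.0198,0],[0,0,0],0],[[0.033,0.0198,0],[0,0,0],0],[[0.033,0.0198,0],[0,0,0],0],[[0.033,0.0198,0],[0,0,0],0]]'
python3 -m inch '[[[0.033,0.0197,0],[0,0,0],0],[[0.0265,0.0158,0],[0,0,0],0],[[0.019,0.0113,0],[0,0,0],0],[[0.01,0.0058,0],[0,0,0],0],[[0,0,0],[0,0,0],0],[[0,0,0.02],[0,0,0],0],[[0,0,0.035],[0,0,0],0],[[0,0,0.035],[0,0,0],0]]'
python3 -m inch '[[[0,0,0.03],[0,0,0],0],[[0,0,0.02],[0,0,0],0],[[0,0,0.01],[0,0,0],0],[[0,0,0],[0,0,0],0],[[0,0,0],[0,0,0],0],[[0,0,0],[0,0,0],0],[[0,0,0],[0,0,0],0]]'
python3 -c "
from h import *
go(*SEAT['clear'],.1352,.0615)"
```

```text
time: 27.45
tool_pos: [0.4501, -0.165, 0.3161]
tool_rot: [0.0, 0.684, 0.729, -0.0]
contact_force: [0.8, -1.1, -2.2]
gripper_width: 0.311
grasp_force: 57.7
time: 28.25
tool_pos: [0.5705, 0.0703, 0.3119]
tool_rot: [-0.002, 0.685, 0.729, -0.002]
contact_force: [1.0, -0.4, -2.0]
gripper_width: 0.312
grasp_force: 57.8
time: 29.05
tool_pos: [0.6179, 0.1585, 0.2239]
tool_rot: [0.001, 0.685, 0.728, 0.0]
contact_force: [0.5, -1.1, -2.5]
gripper_width: 0.309
grasp_force: 57.8
time: 29.75
tool_pos: [0.6191, 0.1596, 0.1662]
tool_rot: [0.001, 0.685, 0.729, 0.001]
contact_force: [-0.8, 0.4, -2.6]
gripper_width: 0.307
grasp_force: 57.8
t 29.75 pos [0.6191 0.1596 0.1662] shift [-0.0005 -0.0002  0.031 ] phi 0.0621 turn_z 0.0006 zaxis [ 0.003  0.    -1.   ] F [-0.8  0.4 -2.6] w 0.307 gf 57.8
```

```bash
python3 -m inch '[[[0,0,0.012],[0,0,0],0],[[0,0,0.009],[0,0,0],0],[[0,0,0.006],[0,0,0],0],[[0,0,0.002],[0,0,0],0],[[0,0,0],[0,0,0],0],[[0,0,0],[0,0,0],0],[[0,0,0],[0,0,0],0]]'
python3 -c "
from h import *
go(*SEAT['clear'],.1352,.0615)"
```

```text
time: 30.45
tool_pos: [0.6181, 0.1595, 0.1351]
tool_rot: [-0.0, 0.685, 0.729, -0.0]
contact_force: [-0.9, -0.5, -3.0]
gripper_width: 0.308
grasp_force: 59.5
t 30.45 pos [0.6181 0.1595 0.1351] shift [-0.0005  0.0009 -0.0001] phi 0.0622 turn_z 0.0007 zaxis [-0. -0. -1.] F [-0.9 -0.5 -3. ] w 0.308 gf 59.5
```

```bash
python3 -m inch '[[[0,0,0.001],[0,0,0],0],[[0,0,0],[0,0,0],0],[[0,0,0],[0,0,0],0],[[0,0,0],[0,0,0],0.6],[[0,0,0],[0,0,0],0.8],[[0,0,0],[0,0,0],1],[[0,0,0],[0,0,0],1],[[0,0,0],[0,0,0],1]]'
python3 -m inch '[[[0,0,0],[0,0,0],1],[[0,0,-0.015],[0,0,0],1],[[0,0,-0.03],[0,0,0],1],[[0,0,-0.035],[0,0,0],1],[[0,0,-0.035],[0,0,0],1],[[0,0,-0.03],[0,0,0],1],[[0,0,-0.015],[0,0,0],1],[[0,0,0],[0,0,0],1]]'
python3 -m inch '[[[0,-0.02,0],[0,0,0],1],[[0,-0.03,0],[0,0,0],1],[[0,-0.03,0],[0,0,0],1],[[0,-0.03,0],[0,0,0],1],[[0,-0.03,0],[0,0,0],1],[[0,-0.02,0],[0,0,0],1],[[0,0,0],[0,0,0],1],[[0,0,0],[0,0,0],1]]'
python3 - <<'E'
from h import *
go(.5,.15,.28)
im,d=manip.grab_frame("top")
cv2.imwrite("pics/c.png",cv2.resize(im[120:290,100:420,::-1],(800,425),interpolation=2))
P=cloud("top",d)
for n,lo in dict(jar=.113,clear=.126,amber=.144,white=.152).items():
    x,y=SEAT[n]
    m=(d>0)&(abs(P[...,0]-x)<.045)&(abs(P[...,1]-y)<.038)&(P[...,2]>lo)&(P[...,2]<lo+.022)
    print(n,m.sum(),P[m].mean(0)-[x,y,0] if m.any() else 0)
E
```

```text
time: 31.25
tool_pos: [0.6182, 0.1595, 0.1343]
tool_rot: [0.0, 0.685, 0.729, 0.0]
contact_force: [-0.3, -0.1, -0.0]
gripper_width: 1.003
grasp_force: 0.0
time: 32.05
tool_pos: [0.6194, 0.1598, 0.2984]
tool_rot: [0.002, 0.685, 0.729, 0.002]
contact_force: [0.3, 0.4, 0.4]
gripper_width: 0.998
grasp_force: 0.0
time: 32.85
tool_pos: [0.4582, 0.1495, 0.2929]
tool_rot: [-0.0, 0.685, 0.729, -0.001]
contact_force: [0.0, -1.0, 0.7]
gripper_width: 1.004
grasp_force: 0.0
t 32.85 pos [0.4582 0.1495 0.2929] shift [-0.0021  0.0417  0.0129] phi 0.0623 turn_z None zaxis [-0.001 -0.    -1.   ] F [ 0.  -1.   0.7] w 1.004 gf 0.0
jar 295 [-0.00091876  0.00078065  0.12158261]
clear 37 [0.00338544 0.00192854 0.13231306]
amber 108 [-0.00148438  0.00065056  0.15280567]
white 136 [-0.00201798  0.00034028  0.16121357]
```

View pics/c.png

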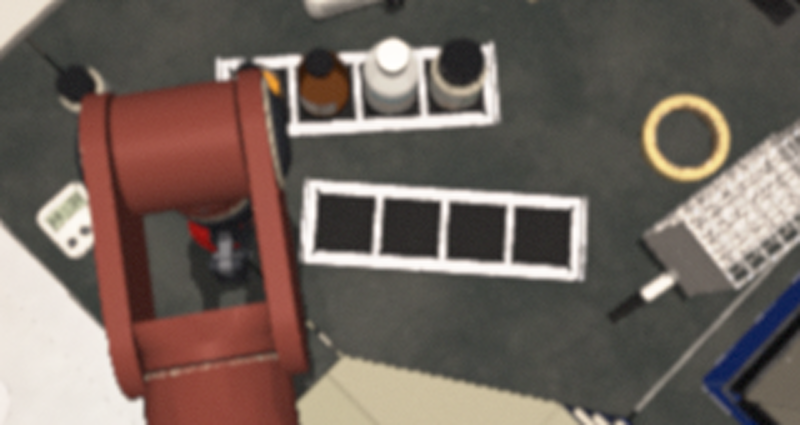

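All four bottles are upright on the far tray: amber at crop (322,85), white (392,75), jar (458,75), and clear on the left seat at (262,80), partly hidden by the arm. The bystanders have not moved.

```bash
python3 -m inch '[[[0,0,0],[0,0,0],1],[[0,0,0],[0,0,0],1],[[0,0,0],[0,0,0],1]]'; python3 -c "
from plant import manip
print(manip.job_done())"
```

```text
time: 33.2
tool_pos: [0.4589, 0.1496, 0.2941]
tool_rot: [-0.0, 0.685, 0.729, -0.0]
contact_force: [-0.0, -0.2, -0.0]
gripper_width: 1.003
grasp_force: 0.0
the job is handed in; nothing more can be done
None
```

All four bottles now stand in reverse order on the target tray, each measured within about 4 mm of its seat centre (the clear one from a partly hidden view), and the job was handed in at 33 s; no verdict was returned.

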